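Dock the disc pallet and lock it in

ROBOT

A 7-joint arm with a two-finger parallel gripper is mounted at the origin on a cart in front of the work surface, level with it; the furniture and walls round the work are solid. World frame = base frame: x ahead of the robot, y to its left, z up, the work surface at z = 0. Lengths are in m, angles in rad, forces in N, time in s.
With the tool pointing down it reaches from about 0.4 to 0.85 m from the base axis. Payload 10.4 kg.
Tool frame: the origin (TCP) lies on the front face of the gripper's body, between the roots of the fingers; the fingertips stand 73 mm ahead of it and the grasp point (between the pads) lies 54 mm ahead of it; z points along the fingers, y is the line along which they close (so a half turn about z gives the same grasp; the last joint's range is limited). The gripper opens to 85 mm and grips with 20 to 120 N. Pads are 22 mm wide; open, the fingers measure 114 mm over their backs; the gripper's body (76 mm by 85 mm) begins 54 mm behind the grasp point. The pads swing forward as they close: fully open they stand 13 mm farther back than shut.
Start: joints at [1.163, 0.332, -0.065, 1.46, 0.022, 1.35, -0.088], TCP at [0.235, -0.579, 0.304] pointing down, gripper open.
Joint ranges: [-2.6, 2.6], [-0.5, 2.12], [-1.47, 1.34], [0.16, 2.42], [-1.27, 4.41], [0.06, 2.06], [-2.6, 2.6]. Speed limits (rad/s): [2.22, 2.22, 2.79, 2.79, 3.14, 3.14, 3.14].

INTERFACE

Orientations are given as a unit quaternion [x, y, z, w].
In Python, from workcell import manip gives the robot as it stands.
- The arm moves only by the shell command python3 -m jog 'ROWS' [FORCE]. ROWS is JSON, a list of rows, each an object with "grip": the gripper command: -1 is fully open, 1 is shut, values between are in proportion; "slide": the shift along the tool's x, y, z in cm, a list of three; "yaw": the turn about the tool's z in rad. A call has 1 to 8 rows; each row shifts and turns the commanded pose from where the row before left it, along the tool's axes as they then stand; what a row does not reach is not made up. A row lasts 1/10 s, in which the tool goes at most 50 mm and 8.59 degrees, less where a joint would pass 70% of its speed; a pose out of reach is approached as far as the arm can. A call with a gripper value outside its range is refused whole. The fingers move at their own pace and stop on an object; FORCE is the grip in N (left out, the last holds). Time passes only in rows, so rows that do not move let the fingers close. It gives the time, the measured TCP pose, the force, the opening and the grip force at its end, in the units of the state.
- manip.get_obs(): the state, without advancing time (a new reading comes with each control period).
- manip.camera(name): name is "scene" or "side" or "wrist"; returns the picture (420x560x3 uint8, blue, green, red); there is no depth.
- manip.calibration(name): a dict with "vfov" (degrees; the focal length in pixels is half the picture's height over the tangent of half this angle, whatever the lens; pixels are square), "cx", "cy" (the principal point, pixels), "camera_from_world" (4x4, takes a point from world to camera coordinates). Camera axes: x right, y down, z forward; pixel columns grow to the right and rows downward; lengths in m; the calibration is good to about 2 mm. A picture is of the moment at which its call begins: read the wrist's pose just before it. calibration takes no time and is no camera call; for the wrist camera it gives the pose at the moment of the call.
- manip.hand_in(): hands the job in; it is judged then, once.
Trained networks look in the newest picture that a camera, given by its name, has taken for a name from the list of things; names that differ only in an ending like _2 or _b are one class to them, and where a whole thing is asked for, a point or a joint stands for the part that bears it (a point fixed in the world has none). Each returns a list of dicts, best first, with "conf" (0 to 1); they miss things now and then, are a little off and sometimes report something else, mostly with a low value. They report only what shows in the picture. A call takes as long as a camera call.
- manip.masks_of(thing, camera): "region" (420x560 bool, what is visible of it) and "centre" ([column, row] in pixels, amid what is visible of it).
The state is a dict: "clock": time; "joint_pos": joint angles; "joint_velocities": joint speeds; "tau": joint torques, N m; "position": TCP position; "ee_rot": TCP orientation; "ft_force": force on the tool from outside, world axes, zero at the start; "torque": the same for the moment, N m; "grip_width": opening from 0.0 (shut) to 1.0 (fully open); "grasp_force": force on a finger pad.
Only numpy, scipy, OpenCV 4.12 (cv2) and the standard library are available. Lean on these libraries where they do the work, as an engineer would, in place of code of your own. Each camera call takes 0.05 s, during which the arm holds its last target. There are 200 camera calls.

TASK

Push the grey pallet with its four discs along the bench, without lifting it, into the docking station, fully home so that the blue sliding stop is driven back to the end of its travel. Then swing the red lever clockwise all the way across behind the pallet to lock it in. All four discs must stay in their pockets, and the ring gauge, tape roll and glue bottle must be left where they stand.

Things in the scene. Friction and masses are not known exactly. Their poses are not given: they have to be found in the camera images.
- dock: Dock fixed to the bench. Origin on the bench top under the centre of a fully docked pallet; x = the way in (mouth towards -x), z up. Guide rails x -50 to +100 mm, 20 mm high, inner faces at y = -68 and +68 mm; yellow lead-ins 12 mm high widen to about +-84 mm at x = -81. Grey end block at x = 86 to 104. No floor plate: the pallet slides on the bench.
- pallet: Loose grey plate 132 x 132 x 24 mm, about 0.45 kg (2 to 4 N to slide), origin under its centre, x and y along its edges, a white disc in each of four pockets 8 mm deep. Starts flat before the dock's mouth, 180 to 215 mm short of home, up to 20 mm off the middle, turned up to 0.2 rad; its -x edge faces away from the dock. Too wide to grasp: push that edge, for instance with both fingers apart.
- stop_slide (a joint): Blue stop plate between the rails (92 mm wide, z 11 to 29 mm), pushed back by the pallet's front edge; 0 = out (starts at 0 to 0.008), 0.03 m = end of its travel, with its front face at x = +66 mm of the dock. No spring; friction of about 2 N holds it where it is.
- lock_lever (a joint): Red lever bar, 17 mm wide, z 14 to 26 mm, 136 mm long from its pivot. 0 = open: the bar points from the pivot along the dock's -x turned 0.20 rad outwards (towards the dock's -y). Grows clockwise from above to the end stop 1.77 rad, where it points to the dock's +y, across the mouth, just behind a docked pallet. Starts at 0 to 0.12; stays where left (friction 0.12 N m).
- lever_knob (a point): Point on the axis of the lever's upright black knob, 115 mm from the pivot, 50 mm above the bench. The knob is 18 mm in diameter and stands from z = 32 to 69 mm; it can be pushed sideways or taken between the fingers from above.
- lever_pivot (a point): Point on the lever's upright axis, 20 mm above the bench, at x = -75, y = -96 mm of the dock.
- pallet_disc_1: White moulded disc, 52 mm across, 12 mm high, loose in a pocket of the pallet; origin under its centre, 16 mm above the pallet's underside when it lies in the pocket.
- pallet_disc_2: Another such disc.
- pallet_disc_3: Another such disc.
- pallet_disc_4: Another such disc.
- glue_bottle: White dropper bottle with red cap, 52 mm across, 129 mm high, loose, behind the dock; origin under its centre.
- tape_roll: Brown tape roll, 94 mm across, 48 mm high, loose, beyond the dock; origin under its centre.
- ring_gauge: Flat steel ring gauge with a dark handle, 69 x 118 x 8 mm, loose, on the robot's side of the dock; origin under its centre.

How it is judged:
By the outcome, as a careful person would: the job done as asked, in the order asked, and still so for the second after the job is handed in, with the robot touching nothing.
It also fails if it takes over 54 s, if anything falls off the work surface, if the arm or the gripper's body presses on something with over 40 N, if the wrist force passes 120 N, or if a joint passes its speed limit or range.

## Working session

There is one attempt and no reset: what is moved stays moved. The work goes in short steps, Python scripts to look and compute and a shell command to move; the robot and the scene stay as the last step left them, time stands still between calls to the robot, and variables do not carry over. Pictures are saved under pics/ and viewed, at most 10 in all, crops included, and the job is handed in when it is done.

```bash
mkdir -p pics; cat > h.py <<'E'
import numpy as np, cv2
from workcell import manip
from scipy.spatial.transform import Rotation as R
def cal(n):
    c=manip.calibration(n); f=210/np.tan(np.radians(c["vfov"])/2)
    return f,c["cx"],c["cy"],np.array(c["camera_from_world"])
def ray(c,px,z):
    f,cx,cy,T=c; d=T[:3,:3].T@np.array([(px[0]-cx)/f,(px[1]-cy)/f,1]); o=-T[:3,:3].T@T[:3,3]
    return o+d*(z-o[2])/d[2]
def proj(c,p):
    f,cx,cy,T=c; q=T[:3,:3]@np.array(p)+T[:3,3]; return np.array([f*q[0]/q[2]+cx,f*q[1]/q[2]+cy])
def snap(n,name):
    im=manip.camera(n); cv2.imwrite(f"pics/{name}.png",im); return im
E
python3 - <<'E'
from h import *
o=manip.get_obs(); print(o["position"],o["ee_rot"],o["clock"])
a=[snap(n,n+"0") for n in("scene","side")]
cv2.imwrite("pics/both0.png",cv2.resize(np.vstack(a),None,fx=.714,fy=.714))
for n in("scene","side"):
    c=cal(n); print(n,"cam",-c[3][:3,:3].T@c[3][:3,3])
    for t,z in(("pallet",.024),("dock",.02),("stop_slide",.029),("lock_lever",.026),("lever_knob",.05),("pallet_disc_1",.028),("ring_gauge",.008),("tape_roll",.048),("glue_bottle",.06)):
        for m in manip.masks_of(t,n)[:5]:
            if m["conf"]>.3: print(t,round(m["conf"],2),np.round(m["centre"]),np.round(ray(c,m["centre"],z),3),m["region"].sum())
E
```

```text
[ 0.23451527 -0.57902781  0.30308651] [ 9.81543992e-01  1.91234988e-01 -1.85813268e-04 -7.32477389e-04] 0.0
scene cam [0.04527301 0.50154351 0.67452217]
pallet 0.65 [232. 285.] [0.461 0.36  0.024] 2304
dock 0.73 [315. 222.] [0.509 0.117 0.02 ] 3298
stop_slide 0.81 [316. 211.] [0.531 0.099 0.029] 414
lock_lever 0.56 [295. 293.] [0.374 0.266 0.026] 748
lock_lever 0.36 [268. 167.] [0.736 0.106 0.026] 640
lever_knob 0.96 [294. 296.] [0.357 0.28  0.05 ] 781
pallet_disc_1 0.94 [235. 262.] [0.506 0.327 0.028] 429
pallet_disc_1 0.89 [259. 278.] [0.443 0.308 0.028] 418
pallet_disc_1 0.81 [216. 280.] [0.486 0.382 0.028] 431
pallet_disc_1 0.73 [236. 296.] [0.431 0.365 0.028] 468
pallet_disc_1 0.6 [313. 217.] [0.519 0.116 0.028] 303
ring_gauge 0.86 [402. 231.] [ 0.382 -0.04   0.008] 465
tape_roll 0.64 [268. 167.] [0.711 0.121 0.048] 597
glue_bottle 0.73 [293. 158.] [0.693 0.053 0.06 ] 678
glue_bottle 0.4 [265. 167.] [0.701 0.133 0.06 ] 629
side cam [0.16539446 1.10192343 0.59759656]
pallet 0.8 [283. 292.] [0.451 0.383 0.024] 2482
dock 0.85 [311. 220.] [0.499 0.106 0.02 ] 3072
stop_slide 0.93 [295. 220.] [0.524 0.14  0.029] 430
lock_lever 0.78 [345. 264.] [0.378 0.253 0.026] 650
lock_lever 0.62 [296. 220.] [0.523 0.134 0.026] 408
lever_knob 0.67 [346. 267.] [0.363 0.299 0.05 ] 613
lever_knob 0.67 [310. 220.] [0.484 0.159 0.05 ] 2941
pallet_disc_1 0.94 [301. 268.] [0.447 0.304 0.028] 407
pallet_disc_1 0.75 [265. 287.] [0.485 0.385 0.028] 420
pallet_disc_1 0.6 [268. 266.] [0.506 0.322 0.028] 346
ring_gauge 0.73 [284. 294.] [0.456 0.366 0.008] 2463
ring_gauge 0.69 [379. 208.] [ 0.38  -0.036  0.008] 393
tape_roll 0.54 [225. 187.] [0.723 0.088 0.048] 147
glue_bottle 0.65 [241. 181.] [0.689 0.067 0.06 ] 744
```

```bash
ls pics
```

```text
both0.png
scene0.png
side0.png
```

```bash
python3 - <<'E'
import cv2
im=cv2.imread("pics/scene0.png")
cv2.imwrite("pics/s1.png",cv2.resize(im[120:345,170:470],None,fx=2.66,fy=2.66,interpolation=cv2.INTER_CUBIC))
E
```

```text
(no output)
```

View pics/s1.png

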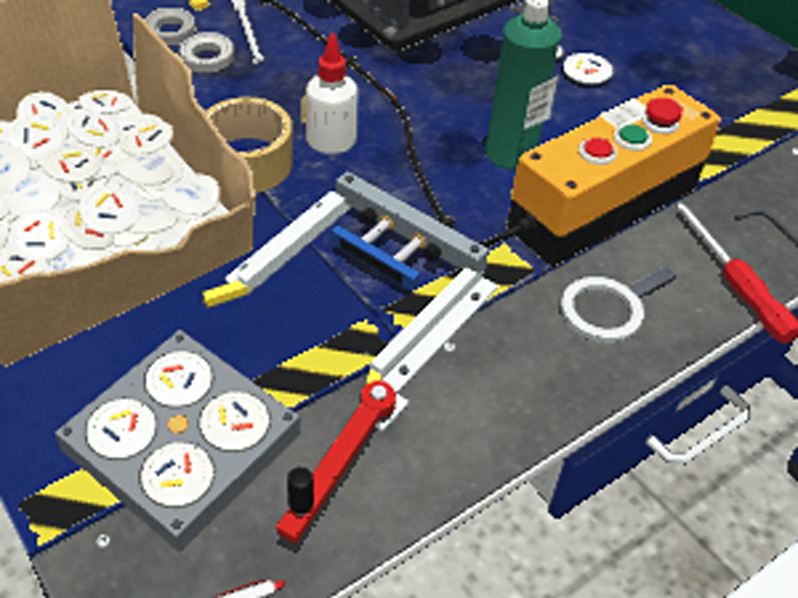

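```bash
cat > fit.py <<'E'
from h import *
from scipy.optimize import minimize
def box(x0,x1,y0,y1,z0,z1): return np.array([[x,y,z] for x in(x0,x1) for y in(y0,y1) for z in(z0,z1)])/1e3
def place(B,p):
    c,s=np.cos(p[2]),np.sin(p[2]); return B@np.array([[c,-s,0],[s,c,0],[0,0,1]]).T+[p[0],p[1],0]
def sil(c,boxes,p,S=4):
    im=np.zeros((420*S,560*S),np.uint8)
    for B in boxes:
        P=np.array([proj(c,q) for q in place(B,p)])*S+(S-1)/2
        cv2.fillConvexPoly(im,cv2.convexHull(np.round(P).astype(np.int32)),255)
    return cv2.resize(im,(560,420),interpolation=cv2.INTER_AREA)/255.
PAL=[box(-66,66,-66,66,0,24)]
def lead(s): 
    P=[];
    for z in(0,12):
        P+=[[-50,s*68,z],[-50,s*78,z],[-81,s*84,z],[-81,s*94,z]]
    return np.array(P)/1e3
def dock(w=12,h=30): return [box(-50,100,68,68+w,0,20),box(-50,100,-68-w,-68,0,20),box(86,104,-68-w,68+w,0,h),lead(1),lead(-1)]
def fit(model,p0,ms,cs,step=(.008,.008,.06)):
    def f(p):
        e=0
        for m,c in zip(ms,cs):
            s=sil(c,model,p); e+=1-np.minimum(s,m).sum()/np.maximum(s,m).sum()
        return e/len(ms)
    best=None
    for _ in range(3):
        p0=np.array(p0); r=minimize(f,p0,method="Nelder-Mead",options=dict(initial_simplex=np.vstack([p0]+[p0+np.eye(3)[i]*step[i] for i in range(3)]),maxiter=90)); p0=r.x; step=[-.5*s for s in step]
    return r.x,r.fun
def mask(t,n,near=None):
    L=manip.masks_of(t,n)
    return L[0]["region"].astype(float)
E
python3 - <<'E'
from fit import *
N=("scene","side"); cs=[cal(n) for n in N]
ims=[manip.camera(n) for n in N]
pm=[mask("pallet",n) for n in N]; dm=[mask("dock",n) for n in N]
np.savez("m0.npz",pm=pm,dm=dm)
p,e=fit(PAL,[.465,.348,-1.6],pm,cs); print("pallet",p,e)
for i in(0,1): print(fit(PAL,p,pm[i:i+1],cs[i:i+1]))
d,e=fit(dock(),[.49,.13,-1.5],dm,cs); print("dock",d,e)
for w,h in((12,20),(15,25),(10,30)): print(w,h,fit(dock(w,h),d,dm,cs))
out=[]
for im,c in zip(ims,cs):
    big=cv2.resize(im,None,fx=3,fy=3,interpolation=cv2.INTER_CUBIC)
    for B in dock()[:3]:
        P=np.array([proj(c,q) for q in place(B,d)])*3+1
        for a in range(8):
            for b in range(a):
                if bin(a^b).count("1")==1: cv2.line(big,*[tuple(int(v) for v in P[k]) for k in(a,b)],(0,255,0),1)
    for B in PAL:
        P=np.array([proj(c,q) for q in place(B,p)])*3+1
        cv2.polylines(big,[cv2.convexHull(P.astype(np.int32))],True,(255,0,255),1)
    out.append(big[480:1010,590:1090] if len(out)==0 else big[480:1010,680:1180])
cv2.imwrite("pics/ov.png",cv2.resize(np.hstack(out),None,fx=.8,fy=.8))
E
```

```text
pallet [ 0.46882126  0.34354534 -1.28620551] 0.4434306902957883
(array([ 0.46872786,  0.34522554, -1.28918188]), np.float64(0.4695479209106347))
(array([ 0.46888408,  0.34179072, -1.29577117]), np.float64(0.39988376017098504))
dock [ 0.51879372  0.15109094 -1.28923864] 0.4958467516242923
12 20 (array([ 0.52022303,  0.14586733, -1.27750315]), np.float64(0.5522084976498827))
15 25 (array([ 0.51993149,  0.14776169, -1.28273604]), np.float64(0.4921158603550682))
10 30 (array([ 0.51883922,  0.15132197, -1.28860312]), np.float64(0.5186767573883091))
```

View pics/ov.png

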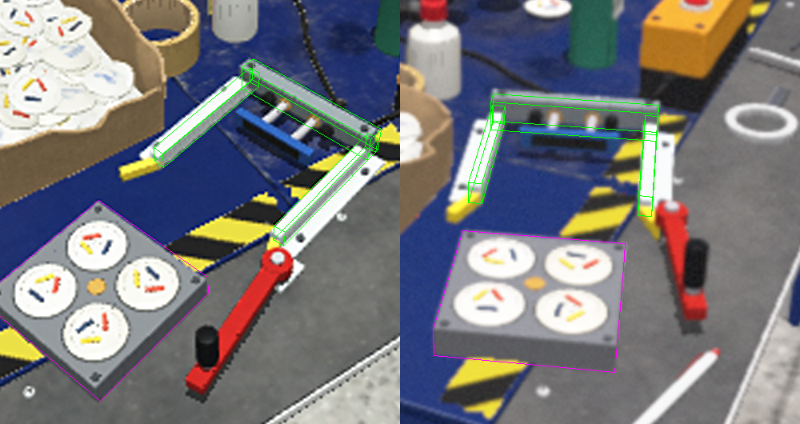

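```bash
python3 -m jog '[{"grip":-1,"slide":[3.5,-2.8,0],"yaw":0},{"grip":-1,"slide":[3.5,-2.8,0],"yaw":0},{"grip":-1,"slide":[3.5,-2.8,0],"yaw":0},{"grip":-1,"slide":[3.5,-2.8,0],"yaw":0},{"grip":-1,"slide":[3.5,-2.8,0],"yaw":0},{"grip":-1,"slide":[3.5,-2.8,0],"yaw":0},{"grip":-1,"slide":[3.5,-2.8,0],"yaw":0},{"grip":-1,"slide":[3.5,-2.8,0],"yaw":0}]'
python3 -m jog '[{"grip":-1,"slide":[3.5,-2.8,0],"yaw":0},{"grip":-1,"slide":[3.5,-2.8,0],"yaw":0},{"grip":-1,"slide":[3.5,-2.8,0],"yaw":0},{"grip":-1,"slide":[3.5,-2.8,0],"yaw":0},{"grip":-1,"slide":[3.5,-2.8,0],"yaw":-0.145},{"grip":-1,"slide":[0,0,0],"yaw":-0.145},{"grip":-1,"slide":[0,0,0],"yaw":-0.145},{"grip":-1,"slide":[0,0,0],"yaw":-0.145}]'
python3 -c "
from h import *
o=manip.get_obs();print(o['joint_pos'],R.from_quat(o['ee_rot']).as_matrix()[:,0])"
```

```text
clock: 2.1
position: [0.4107, -0.2649, 0.3042]
ee_rot: [0.982, 0.191, 0.0, 0.0]
ft_force: [1.0, -0.0, -0.2]
grip_width: 1.001
grasp_force: 0.0
clock: 2.9
position: [0.5198, -0.0708, 0.3039]
ee_rot: [0.884, 0.467, 0.0, 0.0]
ft_force: [-0.0, 0.3, 0.3]
grip_width: 1.001
grasp_force: 0.0
[ 0.57468811  0.15475456 -0.57671697  1.69971682  0.08710942  1.31270491
 -0.61805167] [ 5.64002710e-01  8.25772937e-01 -1.48386932e-05]
```

```bash
python3 -m jog '[{"grip":-1,"slide":[0,0,0],"yaw":-0.147},{"grip":-1,"slide":[0,0,0],"yaw":-0.147},{"grip":-1,"slide":[0,0,0],"yaw":-0.147},{"grip":-1,"slide":[0,0,0],"yaw":-0.147},{"grip":-1,"slide":[0,0,0],"yaw":-0.147},{"grip":-1,"slide":[0,0,0],"yaw":-0.147},{"grip":-1,"slide":[0,0,0],"yaw":0}]'
cat > st.py <<'E'
from h import *
import sys
D=np.array([.519,.150,-1.286])
o=manip.get_obs(); p=o["position"]; X=R.from_quat(o["ee_rot"]).as_matrix()[:,0]
c,s=np.cos(D[2]),np.sin(D[2]); q=np.array([[c,s],[-s,c]])@(p[:2]-D[:2])
print("t",o["clock"],"dock xy mm",q*1e3,"z",p[2],"toolx az",np.arctan2(X[1],X[0]),"F dock",np.array([[c,s],[-s,c]])@o["ft_force"][:2],"fz",o["ft_force"][2],"j",np.round(o["joint_pos"],2))
E
python3 st.py
```

```text
clock: 3.6
position: [0.5197, -0.0712, 0.304]
ee_rot: [0.602, 0.798, 0.0, 0.0]
ft_force: [-0.8, -0.7, 0.8]
grip_width: 1.002
grasp_force: 0.0
t 3.6 dock xy mm [212.4824958  -61.45897864] z 0.304002650718753 toolx az 1.8491568486163823 F dock [ 0.46368954 -0.97691868] fz 0.8272560890312721 j [ 0.64  0.16 -0.65  1.7   0.1   1.31  0.25]
```

```bash
python3 -m jog '[{"grip":-1,"slide":[4.2,0.6,0],"yaw":0},{"grip":-1,"slide":[4.2,0.6,0],"yaw":0},{"grip":-1,"slide":[4.2,0.6,0],"yaw":0},{"grip":-1,"slide":[4.2,0.6,0],"yaw":0},{"grip":-1,"slide":[4.2,0.6,0],"yaw":0},{"grip":-1,"slide":[4.2,0.6,0],"yaw":0}]'
python3 -m jog '[{"grip":-1,"slide":[4.2,0.6,0],"yaw":0},{"grip":-1,"slide":[4.2,0.6,0],"yaw":0},{"grip":-1,"slide":[4.2,0.6,0],"yaw":0},{"grip":-1,"slide":[4.2,0.6,0],"yaw":0},{"grip":-1,"slide":[4.2,0.6,0],"yaw":0},{"grip":-1,"slide":[4.2,0.6,0],"yaw":0},{"grip":-1,"slide":[0,0,0],"yaw":0}]'
python3 st.py
python3 - <<'E'
from h import *
c=cal("wrist"); im=snap("wrist","w1")
E
```

```text
clock: 4.2
position: [0.4852, 0.1827, 0.3042]
ee_rot: [0.605, 0.796, 0.0, 0.0]
ft_force: [1.6, 0.6, 0.5]
grip_width: 0.998
grasp_force: 0.0
clock: 4.9
position: [0.4478, 0.4392, 0.3033]
ee_rot: [0.602, 0.799, 0.0, -0.002]
ft_force: [-1.1, -1.0, 0.0]
grip_width: 1.001
grasp_force: 0.0
t 4.9 dock xy mm [-297.51975542   12.8688524 ] z 0.30334830662973333 toolx az 1.849878089856158 F dock [ 0.67617913 -1.38200928] fz 0.029710484994474234 j [-0.2   0.48 -0.89  1.42  0.37  1.42 -0.81]
```

View pics/w1.png

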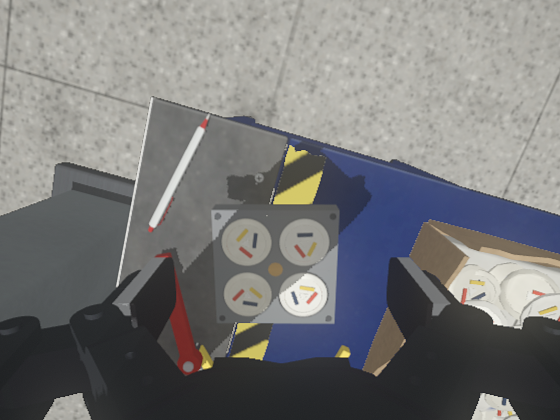

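```bash
python3 - <<'E'
from fit import *
im=manip.camera("wrist"); c=cal("wrist")
m=mask("pallet","wrist").astype(np.uint8)
h=np.zeros_like(m); cs,_=cv2.findContours(m,cv2.RETR_EXTERNAL,cv2.CHAIN_APPROX_NONE)
cv2.fillConvexPoly(h,cv2.convexHull(max(cs,key=cv2.contourArea)),1)
p,e=fit(PAL,[.469,.3435,-1.287],[h.astype(float)],[c]); print(p,e)
D=np.array([.519,.150,-1.286]); cc,s=np.cos(D[2]),np.sin(D[2])
print("pallet in dock",np.array([[cc,s],[-s,cc]])@(p[:2]-D[:2]))
for t,z in(("dock",.012),("lever_knob",.05),("lock_lever",.026)):
    for k in manip.masks_of(t,"wrist")[:3]: print(t,k["conf"],k["centre"],k["region"].sum())
for px in((188,367),(205,350),(343,350)): 
    w=ray(c,px,.03 if px[0]==188 else .012); print(px,w,np.array([[cc,s],[-s,cc]])@(w[:2]-D[:2]))
E
```

```text
[ 0.4696629   0.34162374 -1.29842216] 0.00916263693701469
pallet in dock [-0.19776678  0.00648925]
dock 0.81 [183.5, 344.5] 2029
lever_knob 0.59 [179.9, 336.0] 1320
lock_lever 0.92 [181.8, 334.2] 1573
(188, 367) [0.40815174 0.19527597 0.03      ] [-0.07459635 -0.09366235]
(205, 350) [0.42138496 0.2082835  0.012     ] [-0.08336189 -0.07730755]
(343, 350) [0.57947699 0.25268775 0.012     ] [-0.08155964  0.08689226]
```

```bash
python3 -m jog '[{"grip":-1,"slide":[0,-0.35,3.7],"yaw":0},{"grip":-1,"slide":[0,-0.35,3.7],"yaw":0},{"grip":-1,"slide":[0,0,3.7],"yaw":0},{"grip":-1,"slide":[0,0,3.7],"yaw":0},{"grip":-1,"slide":[0,0,3.7],"yaw":0},{"grip":-1,"slide":[0,0,3.5],"yaw":0},{"grip":-1,"slide":[0,0,0],"yaw":0}]'
python3 st.py
python3 - <<'E'
from h import *
a=snap("scene","sc2"); b=snap("side","sd2")
cv2.imwrite("pics/v2.png",cv2.resize(np.hstack([a[200:400,130:330],b[200:400,180:380]]),None,fx=2,fy=2,interpolation=cv2.INTER_CUBIC))
E
```

```text
clock: 5.9
position: [0.4442, 0.4282, 0.0796]
ee_rot: [0.604, 0.797, -0.004, -0.0]
ft_force: [0.4, -0.6, -0.4]
grip_width: 1.0
grasp_force: 0.0
t 5.9 dock xy mm [-288.03863847    6.409127  ] z 0.07963611706529125 toolx az 1.8443111032926705 F dock [0.71182042 0.20469063] fz -0.36885255970808756 j [-0.25  0.67 -0.78  1.65  0.53  1.05 -0.93]
```

View pics/v2.png

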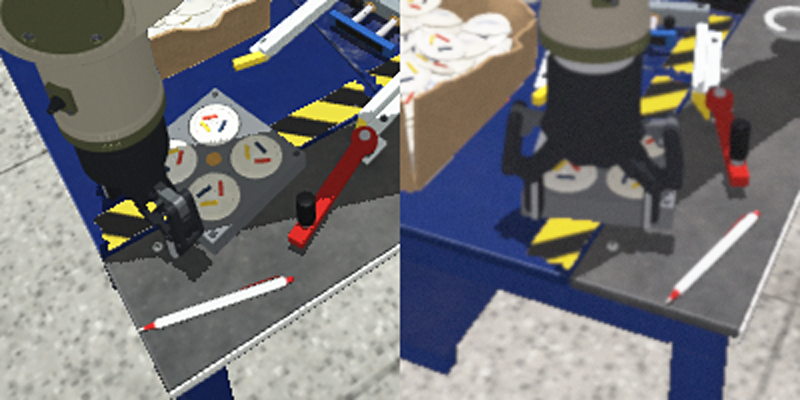

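```bash
python3 -m jog '[{"grip":-1,"slide":[0,0,0.6],"yaw":-0.01},{"grip":-1,"slide":[0,0,0.6],"yaw":0},{"grip":-1,"slide":[-0.5,0,0],"yaw":0},{"grip":-1,"slide":[-0.8,0,0],"yaw":0},{"grip":-1,"slide":[-1,0,0],"yaw":0},{"grip":-1,"slide":[-1,-0.05,0],"yaw":0},{"grip":-1,"slide":[-1,-0.05,0],"yaw":0},{"grip":-1,"slide":[-1,-0.05,0],"yaw":0}]'; python3 st.py
python3 -m jog '[{"grip":-1,"slide":[-1,-0.05,0],"yaw":0},{"grip":-1,"slide":[-1,-0.05,0],"yaw":0},{"grip":-1,"slide":[-1,-0.05,0],"yaw":0},{"grip":-1,"slide":[-1,-0.05,0],"yaw":0},{"grip":-1,"slide":[-1,0,0],"yaw":0},{"grip":-1,"slide":[0,0,0],"yaw":0}]'; python3 st.py
python3 - <<'E'
from fit import *
N=("scene","side","wrist"); cs=[cal(n) for n in N]
for n,c in zip(N,cs):
    manip.camera(n)
    D=np.array([.519,.150,-1.286]); cc,s=np.cos(D[2]),np.sin(D[2])
    P=np.array([ray(c,m["centre"],.028) for m in manip.masks_of("pallet_disc_1",n)[:6] if m["conf"]>.5])
    print(n,np.round((P[:,:2]-D[:2])@np.array([[cc,s],[-s,cc]]).T*1e3,1).tolist())
E
```

```text
clock: 6.8
position: [0.4588, 0.3797, 0.0723]
ee_rot: [0.599, 0.801, 0.001, 0.0]
ft_force: [-0.8, 3.5, 2.3]
grip_width: 1.002
grasp_force: 1.9
t 6.8 dock xy mm [-237.33150623    6.75226956] z 0.07230118919433576 toolx az 1.8566930542427258 F dock [-3.61081418  0.21045387] fz 2.2798379170988374 j [-0.16  0.64 -0.79  1.72  0.53  1.   -0.85]
clock: 7.4
position: [0.47, 0.3309, 0.0716]
ee_rot: [0.599, 0.801, -0.001, -0.0]
ft_force: [-2.0, 3.3, 1.9]
grip_width: 1.002
grasp_force: 1.9
t 7.4 dock xy mm [-187.41407286    3.80500287] z 0.07156718778159424 toolx az 1.857066058561438 F dock [-3.70993895 -0.99788787] fz 1.8881129412818785 j [-0.06  0.61 -0.79  1.78  0.51  0.98 -0.77]
scene [[-86.5, -28.8], [-130.7, -32.2], [-82.3, 29.2], [-128.2, 15.6], [25.4, -21.4]]
side [[-143.1, -17.8], [-146.5, 25.9]]
wrist [[-166.2, 33.2], [-165.8, -28.9]]
```

```bash
python3 -m jog '[{"grip":-1,"slide":[-0.8,0,0],"yaw":0},{"grip":-1,"slide":[-0.8,0,0],"yaw":0},{"grip":-1,"slide":[-0.8,0,0],"yaw":0},{"grip":-1,"slide":[-0.8,0,0],"yaw":0},{"grip":-1,"slide":[0,0,0],"yaw":0}]'; python3 st.py
python3 -m jog '[{"grip":-1,"slide":[-0.8,0,0],"yaw":0},{"grip":-1,"slide":[-0.8,0,0],"yaw":0},{"grip":-1,"slide":[-0.8,0,0],"yaw":0},{"grip":-1,"slide":[-0.8,0,0],"yaw":0},{"grip":-1,"slide":[0,0,0],"yaw":0}]'; python3 st.py
```

```text
clock: 8.2
position: [0.4807, 0.299, 0.0718]
ee_rot: [0.6, 0.8, -0.0, 0.001]
ft_force: [0.4, 1.1, -1.0]
grip_width: 0.998
grasp_force: 0.0
t 8.2 dock xy mm [-153.73756007    5.05122653] z 0.07175760476692203 toolx az 1.854581155245891 F dock [-0.94371117  0.71735314] fz -0.9583977749062187 j [ 0.    0.59 -0.79  1.8   0.5   0.96 -0.72]
clock: 8.7
position: [0.4895, 0.2685, 0.0718]
ee_rot: [0.6, 0.8, -0.0, 0.001]
ft_force: [1.0, 0.1, -0.2]
grip_width: 1.004
grasp_force: 0.0
t 8.7 dock xy mm [-122.06136961    4.96904238] z 0.07180349960544057 toolx az 1.8550010144941005 F dock [0.14377005 1.024654  ] fz -0.19843944666297733 j [ 0.06  0.57 -0.79  1.82  0.49  0.95 -0.66]
```

```bash
python3 -m jog '[{"grip":-1,"slide":[-0.7,0,0],"yaw":0},{"grip":-1,"slide":[-0.7,0,0],"yaw":0},{"grip":-1,"slide":[-0.7,0,0],"yaw":0},{"grip":-1,"slide":[-0.7,0,0],"yaw":0}]'; python3 st.py
python3 -m jog '[{"grip":-1,"slide":[-0.5,0,0],"yaw":0},{"grip":-1,"slide":[-0.4,0,0],"yaw":0},{"grip":-1,"slide":[-0.3,0,0],"yaw":0}]'; python3 st.py
python3 - <<'E'
from h import *
a=snap("scene","sc3"); b=snap("side","sd3")
cv2.imwrite("pics/v3.png",cv2.resize(np.hstack([a[160:330,210:410],b[160:330,220:420]]),None,fx=2,fy=2,interpolation=cv2.INTER_CUBIC))
E
```

```text
clock: 9.1
position: [0.4965, 0.2436, 0.072]
ee_rot: [0.599, 0.801, 0.0, -0.0]
ft_force: [-1.0, 5.7, -1.0]
grip_width: 1.0
grasp_force: 2.7
t 9.1 dock xy mm [-96.09889457   4.70745296] z 0.07197465269415279 toolx az 1.857295444455287 F dock [-5.72651011  0.62696887] fz -0.967735871016919 j [ 0.11  0.56 -0.79  1.84  0.49  0.95 -0.61]
clock: 9.4
position: [0.4999, 0.2319, 0.072]
ee_rot: [0.599, 0.801, 0.0, -0.0]
ft_force: [-1.2, 5.2, 0.5]
grip_width: 0.994
grasp_force: 2.7
t 9.4 dock xy mm [-83.99752009   4.71609952] z 0.07195787902351442 toolx az 1.8568442959421483 F dock [-5.35311413  0.34418206] fz 0.5468861882881417 j [ 0.14  0.56 -0.79  1.84  0.48  0.94 -0.59]
```

View pics/v3.png

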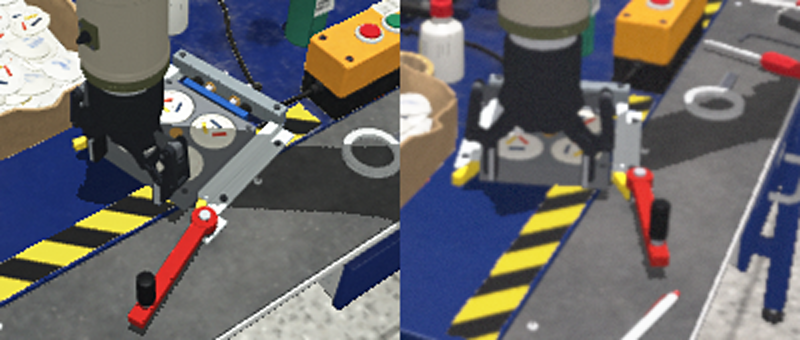

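Pallet is square between the rails and pressing the blue stop back, with the discs in place. I'll push on gently until the force rises.

```bash
for i in 1; do python3 -m jog '[{"grip":-1,"slide":[-0.4,0,0],"yaw":0},{"grip":-1,"slide":[-0.3,0,0],"yaw":0}]'|grep ft; done; python3 st.py
python3 -m jog '[{"grip":-1,"slide":[-0.25,0,0],"yaw":0},{"grip":-1,"slide":[-0.2,0,0],"yaw":0}]'|grep ft;python3 st.py
```

```text
ft_force: [-6.4, 26.2, -2.5]
t 9.7 dock xy mm [-81.4949434    4.74294319] z 0.0724276451238628 toolx az 1.8588729584835173 F dock [-26.9231207    1.16374274] fz -2.4809369714746325 j [ 0.15  0.56 -0.8   1.84  0.48  0.94 -0.57]
ft_force: [-10.5, 36.1, -1.7]
t 9.9 dock xy mm [-81.05207306   4.62515756] z 0.07295243359243207 toolx az 1.8613948058181442 F dock [-37.5518511    0.10044281] fz -1.6740016838747325 j [ 0.15  0.56 -0.8   1.85  0.47  0.94 -0.57]
```

```bash
python3 -m jog '[{"grip":-1,"slide":[1,0,0],"yaw":0},{"grip":-1,"slide":[2,0,0],"yaw":0},{"grip":-1,"slide":[3,0,0],"yaw":0},{"grip":-1,"slide":[3,-1,-4],"yaw":0},{"grip":-1,"slide":[3,-2,-4.5],"yaw":0},{"grip":-1,"slide":[1,-2,-4.5],"yaw":0},{"grip":-1,"slide":[0,-2,-4.5],"yaw":0},{"grip":-1,"slide":[0,0,0],"yaw":0}]'; python3 st.py
python3 - <<'E'
from fit import *
D=np.array([.519,.150,-1.286]); cc,s=np.cos(D[2]),np.sin(D[2]); M=np.array([[cc,s],[-s,cc]])
dk=lambda w: np.round(M@(np.array(w)[:2]-D[:2])*1e3,1)
N=("scene","side","wrist"); cs=[cal(n) for n in N]; im=[]
for n,c in zip(N,cs):
    im.append(snap(n,n+"4"))
    for t,z in(("pallet",.024),("pallet_disc_1",.028),("stop_slide",.029),("lever_knob",.05)):
        for m in manip.masks_of(t,n)[:5]:
            if m["conf"]<.4: continue
            print(n,t,round(m["conf"],2),np.round(m["centre"]),dk(ray(c,m["centre"],z)))
            if t=="pallet":
                r=m["region"].astype(np.uint8); ct,_=cv2.findContours(r,cv2.RETR_EXTERNAL,cv2.CHAIN_APPROX_NONE); h=np.zeros_like(r)
                cv2.fillConvexPoly(h,cv2.convexHull(max(ct,key=cv2.contourArea)),1)
                p,e=fit(PAL,D,[h.astype(float)],[c]); print("  fit",dk(p),p[2]-D[2],e)
a,b,w=im
cv2.imwrite("pics/v4.png",np.hstack([cv2.resize(w,(400,300)),cv2.resize(a[150:300,230:430],(400,300),interpolation=cv2.INTER_CUBIC)]))
E
```

```text
clock: 10.7
position: [0.403, 0.3238, 0.2453]
ee_rot: [0.598, 0.801, 0.003, 0.003]
ft_force: [-0.2, 0.5, -0.7]
grip_width: 1.0
grasp_force: 0.0
t 10.7 dock xy mm [-199.42723202  -62.48409362] z 0.24534753714624297 toolx az 1.8590927815269211 F dock [-0.57052775 -0.02821221] fz -0.7371972671408227 j [ 0.1   0.26 -0.98  1.79  0.24  1.21 -0.66]
scene pallet 0.86 [305. 228.] [ -4.2 -15.8]
  fit [-3.9  2. ] -0.013887442129629779 0.2088010492515039
scene pallet_disc_1 0.83 [297. 212.] [20.  27.6]
scene pallet_disc_1 0.6 [316. 225.] [ 18.  -30.4]
scene pallet_disc_1 0.53 [304. 239.] [-32.3 -35.1]
scene stop_slide 0.53 [319. 208.] [62.3 -4.1]
scene lever_knob 0.88 [296. 298.] [-170.3 -121.9]
side pallet 0.75 [292. 235.] [-43.7   2.7]
  fit [-6.6  2.2] -0.00830911351165975 0.06334093028960686
side pallet_disc_1 0.69 [283. 218.] [21.9 29.6]
side pallet_disc_1 0.55 [307. 236.] [-48.2 -27.6]
side pallet_disc_1 0.47 [313. 218.] [ 30.  -35.6]
side stop_slide 0.7 [297. 209.] [62.8  2.6]
side lever_knob 0.9 [348. 267.] [-185.9 -110.2]
wrist pallet 0.72 [339. 326.] [-69.4  -4.9]
  fit [-3.8  0.1] -0.01558317675055565 0.5902389206177698
wrist pallet_disc_1 0.88 [375. 352.] [-42.9  30. ]
wrist pallet_disc_1 0.64 [312. 346.] [-49.7 -29.9]
wrist lever_knob 0.95 [228. 244.] [-161.7 -102.2]
```

View pics/v4.png

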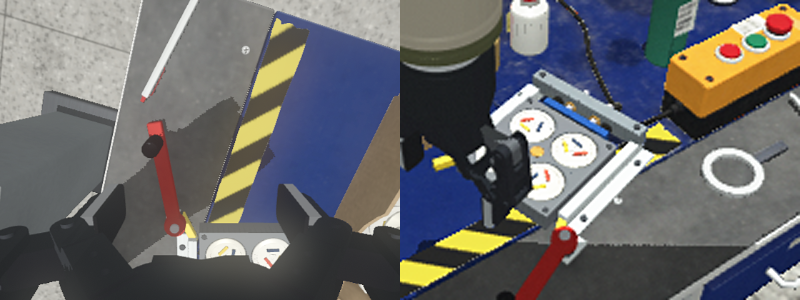

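```bash
python3 - <<'E'
from fit import *
D=np.array([.519,.150,-1.286]); out=[]
for n,(u,v) in (("scene",(262,170)),("side",(255,175))):
    c=cal(n); im=cv2.imread(f"pics/{n}4.png"); K=4
    big=cv2.resize(im,None,fx=K,fy=K,interpolation=cv2.INTER_CUBIC)
    def L(a,b,col):
        q=[tuple(int(t) for t in proj(c,place(np.array([x])/1e3,D)[0])*K+1.5) for x in(a,b)]; cv2.line(big,*q,col,1)
    L([86,-60,24],[86,60,24],(0,255,0)); L([104,-70,24],[104,70,24],(0,255,0))
    L([66,-60,24],[66,60,24],(255,0,255)); L([-66,-66,24],[-66,66,24],(255,0,255))
    L([-50,68,20],[100,68,20],(0,255,255)); L([-50,-68,20],[100,-68,20],(0,255,255))
    L([-85,-96,30],[-65,-96,30],(255,255,0)); L([-75,-106,30],[-75,-86,30],(255,255,0))
    out.append(big[v*K:v*K+440,u*K:u*K+400])
cv2.imwrite("pics/v5.png",np.hstack(out))
E
```

```text
(no output)
```

View pics/v5.png

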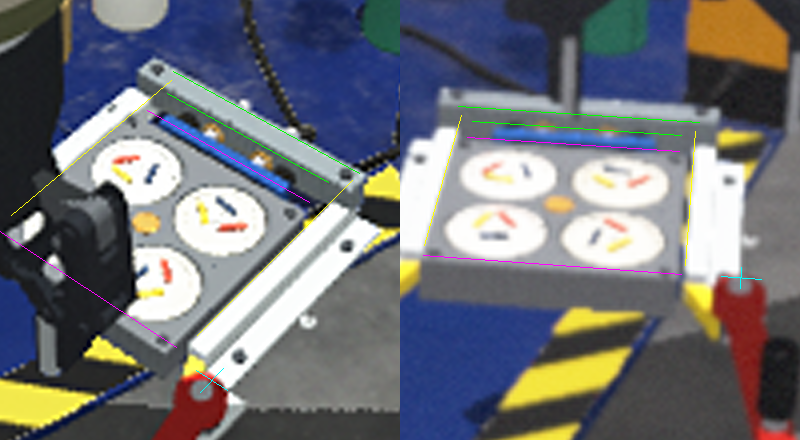

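```bash
sed -i 's/D=np.array.*/D=np.array([.519,.1543,-1.294])/' st.py; cat > lev.py <<'E'
from fit import *
def lever(piv=None,names=("scene","side"),az0=1.86+.2):
    a=np.linspace(0,2*np.pi,16,endpoint=False); cyl=lambda x,r,z0,z1: np.array([[x+r*np.cos(t),r*np.sin(t),z] for t in a for z in(z0,z1)])/1e3
    M=[box(0,136,-8.5,8.5,14,26),cyl(115,9,26,69),cyl(0,13,14,28)]
    ms=[];cs=[]
    for n in names:
        manip.camera(n); cs.append(cal(n)); ms.append(max(manip.masks_of("lock_lever",n)+manip.masks_of("lever_knob",n),key=lambda k:k["conf"])["region"].astype(float))
    p,e=fit(M,[.4058,.1975,az0],ms,cs,(.006,.006,.1)); return p,e
if __name__=="__main__":
    p,e=lever(); k=p[:2]+.115*np.array([np.cos(p[2]),np.sin(p[2])]); print(p,e,"knob",k)
    o=manip.get_obs(); X=R.from_quat(o["ee_rot"]).as_matrix(); d=np.append(k,.110)-o["position"]; print("slide cm to knob",X.T@d*100)
E
python3 lev.py; python3 st.py
```

```text
[0.40452816 0.20237606 2.01087855] 0.09887055257096566 knob [0.35553657 0.30641847]
slide cm to knob [-0.16570004 -5.04995995 12.9909478 ]
t 11.75 dock xy mm [-193.12852425  -65.19885285] z 0.23991321312913333 toolx az 1.8567374700747634 F dock [-3.67707673e-01  1.97700461e-04] fz 0.054303229907591094 j [ 0.1   0.27 -0.98  1.79  0.24  1.21 -0.66]
```

```bash
python3 -m jog '[{"grip":-1,"slide":[-0.1,-2.5,1],"yaw":0},{"grip":-1,"slide":[-0.1,-2.5,2],"yaw":0},{"grip":-1,"slide":[0,0,2.5],"yaw":0},{"grip":-1,"slide":[0,0,2.5],"yaw":0},{"grip":-1,"slide":[0,0,2.5],"yaw":0},{"grip":-1,"slide":[0,0,2.5],"yaw":0},{"grip":-1,"slide":[0,0,0],"yaw":0},{"grip":-1,"slide":[0,0,0],"yaw":0}]'; python3 st.py
python3 - <<'E'
from h import *
w=manip.camera("wrist"); a=manip.camera("scene")
cv2.imwrite("pics/v6.png",np.hstack([cv2.resize(w,(400,300)),cv2.resize(a[200:350,200:400],(400,300),interpolation=cv2.INTER_CUBIC)]))
E
```

```text
clock: 12.55
position: [0.356, 0.3065, 0.1104]
ee_rot: [0.599, 0.801, -0.0, -0.0]
ft_force: [0.4, 0.7, 1.1]
grip_width: 1.0
grasp_force: 0.0
t 12.55 dock xy mm [-190.97349646 -115.21755113] z 0.1103765993230688 toolx az 1.8572491588658968 F dock [-0.55819384  0.59890413] fz 1.054161088707078 j [ 0.04  0.36 -0.94  2.02  0.36  0.93 -0.8 ]
```

View pics/v6.png

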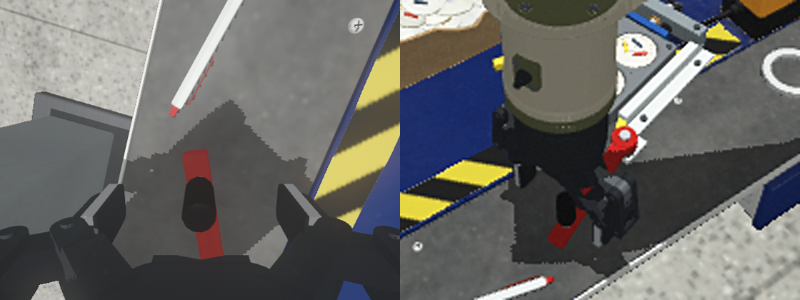

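```bash
python3 -m jog '[{"grip":0.5,"slide":[0,0,0],"yaw":0},{"grip":1,"slide":[0,0,0],"yaw":0},{"grip":1,"slide":[0,0,0],"yaw":0},{"grip":1,"slide":[0,0,0],"yaw":0},{"grip":1,"slide":[0,0,0],"yaw":0},{"grip":1,"slide":[0,0,0],"yaw":0}]' 20
python3 - <<'E'
from h import *
o=manip.get_obs(); p=o["position"]; piv=np.array([.4045,.2024]); v=p[:2]-piv; r=np.linalg.norm(v); a=np.arctan2(v[1],v[0]); print(r,a)
X=R.from_quat(o["ee_rot"]).as_matrix(); q=v
# waypoints about pivot with r=.115, constant yaw; to az 0.25
A=np.linspace(a,0.26,23); P=np.array([[np.cos(t),np.sin(t)] for t in A])*.115+piv; P[0]=p[:2]
print(np.round(np.diff(P,axis=0)@X[:2,:2]*100,2).tolist())
E
```

```text
clock: 13.25
position: [0.3561, 0.3063, 0.11]
ee_rot: [0.599, 0.801, -0.0, 0.0]
ft_force: [-0.0, -0.5, 3.2]
grip_width: 0.199
grasp_force: 21.6
0.1145758510238826 2.0066407197299956
[[0.14, 0.9], [0.03, 0.91], [-0.04, 0.91], [-0.12, 0.91], [-0.19, 0.89], [-0.26, 0.88], [-0.33, 0.85], [-0.39, 0.82], [-0.46, 0.79], [-0.52, 0.75], [-0.58, 0.71], [-0.63, 0.66], [-0.68, 0.61], [-0.73, 0.55], [-0.77, 0.49], [-0.81, 0.43], [-0.84, 0.36], [-0.86, 0.3], [-0.88, 0.23], [-0.9, 0.16], [-0.91, 0.08], [-0.91, 0.01]]
```

```bash
python3 -m jog '[{"grip":1,"slide":[0.1,0.9,0],"yaw":0},{"grip":1,"slide":[0,0.9,0],"yaw":0},{"grip":1,"slide":[-0.05,0.9,0],"yaw":0},{"grip":1,"slide":[-0.12,0.9,0],"yaw":0},{"grip":1,"slide":[-0.19,0.89,0],"yaw":0},{"grip":1,"slide":[-0.26,0.88,0],"yaw":0},{"grip":1,"slide":[-0.33,0.85,0],"yaw":0},{"grip":1,"slide":[0,0,0],"yaw":0}]'
cat > arc.py <<'E'
from h import *
o=manip.get_obs(); p=o["position"]; piv=np.array([.4045,.2024]); v=p[:2]-piv; r=np.linalg.norm(v); a=np.arctan2(v[1],v[0]); print("r",r,"az",a,"F radial,tang",o["ft_force"][:2]@np.array([[np.cos(a),np.sin(a)],[np.sin(a),-np.cos(a)]]).T)
X=R.from_quat(o["ee_rot"]).as_matrix(); n=int(np.ceil((a-.26)/.08)) if a>.3 else 1
A=np.linspace(a,0.26,n+1); P=np.array([[np.cos(t),np.sin(t)] for t in A])*.115+piv; P[0]=p[:2]
print(np.round(np.diff(P,axis=0)@X[:2,:2]*100,2).tolist())
E
python3 arc.py
```

```text
clock: 14.05
position: [0.4197, 0.3155, 0.1098]
ee_rot: [0.6, 0.8, 0.001, 0.0]
ft_force: [0.2, 2.6, -0.3]
grip_width: 0.201
grasp_force: 21.7
r 0.11408189735381338 az 1.4367887828135295 F radial,tang [ 2.60365699 -0.19473313]
[[-0.31, 0.85], [-0.46, 0.78], [-0.52, 0.74], [-0.58, 0.69], [-0.63, 0.65], [-0.68, 0.6], [-0.72, 0.54], [-0.76, 0.48], [-0.8, 0.42], [-0.83, 0.36], [-0.85, 0.29], [-0.87, 0.22], [-0.89, 0.15], [-0.9, 0.08], [-0.9, 0.01]]
```

```bash
python3 -m jog '[{"grip":1,"slide":[-0.31,0.85,0],"yaw":0},{"grip":1,"slide":[-0.46,0.78,0],"yaw":0},{"grip":1,"slide":[-0.52,0.74,0],"yaw":0},{"grip":1,"slide":[-0.58,0.69,0],"yaw":0},{"grip":1,"slide":[-0.63,0.65,0],"yaw":0},{"grip":1,"slide":[-0.68,0.6,0],"yaw":0},{"grip":1,"slide":[-0.72,0.54,0],"yaw":0},{"grip":1,"slide":[0,0,0],"yaw":0}]'|grep -v rot; python3 arc.py
```

```text
clock: 14.85
position: [0.4772, 0.2907, 0.1099]
ft_force: [-0.1, 0.5, 0.8]
grip_width: 0.198
grasp_force: 21.6
r 0.11434709368121168 az 0.8817202576270224 F radial,tang [ 0.29743904 -0.43275669]
[[-0.72, 0.53], [-0.79, 0.41], [-0.82, 0.35], [-0.85, 0.29], [-0.87, 0.22], [-0.88, 0.15], [-0.89, 0.08], [-0.89, 0.01]]
```

```bash
python3 -m jog '[{"grip":1,"slide":[-0.72,0.53,0],"yaw":0},{"grip":1,"slide":[-0.79,0.41,0],"yaw":0},{"grip":1,"slide":[-0.82,0.35,0],"yaw":0},{"grip":1,"slide":[-0.85,0.29,0],"yaw":0},{"grip":1,"slide":[-0.87,0.22,0],"yaw":0},{"grip":1,"slide":[-0.7,0.1,0],"yaw":0},{"grip":1,"slide":[0,0,0],"yaw":0}]'|grep -v rot; python3 arc.py
python3 -m jog '[{"grip":1,"slide":[-0.5,0,0],"yaw":0},{"grip":1,"slide":[-0.3,0,0],"yaw":0},{"grip":1,"slide":[0,0,0],"yaw":0}]'|grep -v rot; python3 arc.py
```

```text
clock: 15.55
position: [0.5083, 0.2501, 0.1099]
ft_force: [0.0, -1.9, -0.2]
grip_width: 0.205
grasp_force: 21.6
r 0.11420955665606598 az 0.4304184279682507 F radial,tang [-0.76564902  1.68448416]
[[-0.64, 0.15], [-0.65, 0.04], [-0.65, 0.0]]
clock: 15.85
position: [0.5107, 0.2437, 0.1101]
ft_force: [3.5, 2.9, -5.3]
grip_width: 0.2
grasp_force: 21.1
r 0.11396910933662222 az 0.37109897592771623 F radial,tang [ 4.28489313 -1.48997859]
[[-0.63, 0.14], [-0.64, 0.0]]
```

```bash
python3 -m jog '[{"grip":1,"slide":[-0.5,0.1,0],"yaw":0},{"grip":1,"slide":[-0.4,0,0],"yaw":0},{"grip":1,"slide":[0,0,0],"yaw":0}]'|grep -v rot; python3 arc.py
```

```text
clock: 16.15
position: [0.5139, 0.235, 0.11]
ft_force: [3.1, 1.6, -4.1]
grip_width: 0.207
grasp_force: 21.2
r 0.11410982629174952 az 0.2893398828656682 F radial,tang [ 3.39419675 -0.69787903]
[[-0.34, 0.09]]
```

```bash
python3 -m jog '[{"grip":1,"slide":[-0.4,0,0],"yaw":0},{"grip":1,"slide":[0,0,0],"yaw":0}]'|grep -v rot; python3 arc.py;  python3 lev.py
```

```text
clock: 16.35
position: [0.5147, 0.232, 0.11]
ft_force: [4.8, 4.6, -6.2]
grip_width: 0.203
grasp_force: 21.1
r 0.11407873325804486 az 0.2620570417885787 F radial,tang [ 5.7705146  -3.16870904]
[[-0.03, 0.09]]
[0.40726486 0.20080058 1.82654554] 0.8938039913467709 knob [0.37817327 0.31206009]
slide cm to knob [ 1.15370985e+01 -1.08379102e+01 -1.00905814e-02]
```

```bash
python3 -m jog '[{"grip":1,"slide":[-0.4,0,0],"yaw":0},{"grip":1,"slide":[0,0,0],"yaw":0}]'|grep -v rot; python3 arc.py; python3 -m jog '[{"grip":1,"slide":[-0.4,0,0],"yaw":0},{"grip":1,"slide":[0,0,0],"yaw":0}]'|grep -v rot; python3 arc.py
```

```text
clock: 16.85
position: [0.5148, 0.2312, 0.1102]
ft_force: [3.7, 14.9, -10.1]
grip_width: 0.203
grasp_force: 20.8
r 0.11402388727428214 az 0.25493513987053573 F radial,tang [  7.38997172 -13.51713383]
[[0.05, 0.1]]
clock: 17.05
position: [0.5154, 0.2291, 0.1106]
ft_force: [2.0, 20.1, -9.3]
grip_width: 0.2
grasp_force: 20.6
r 0.11410002267562963 az 0.23585837164482326 F radial,tang [  6.6312762  -19.06659123]
[[0.27, 0.1]]
```

```bash
python3 -m jog '[{"grip":1,"slide":[0.4,0,0],"yaw":0},{"grip":1,"slide":[0,0,0],"yaw":0}]'|grep -v rot; python3 arc.py; python3 -m jog '[{"grip":-0.2,"slide":[0,0,0],"yaw":0},{"grip":-0.2,"slide":[0,0,0],"yaw":0},{"grip":-0.2,"slide":[0,0,0],"yaw":0},{"grip":-0.2,"slide":[0,0,-1],"yaw":0},{"grip":-0.2,"slide":[0,0,-3],"yaw":0},{"grip":-0.2,"slide":[0,0,-4],"yaw":0},{"grip":-0.2,"slide":[3,0,-4],"yaw":0},{"grip":-0.2,"slide":[4,0,-2],"yaw":0}]'|grep -v rot
python3 -m jog '[{"grip":-0.2,"slide":[4.5,0,0],"yaw":0},{"grip":-0.2,"slide":[4.5,0,0],"yaw":0},{"grip":-0.2,"slide":[0,0,0],"yaw":0}]'|grep -v rot
python3 - <<'E'
from lev import *
p,e=lever(az0=.27); print("lever",p,e)
a=manip.camera("scene"); b=manip.camera("side")
cv2.imwrite("pics/v7.png",np.hstack([cv2.resize(x,(400,500),interpolation=cv2.INTER_CUBIC) for x in(a[140:290,265:385],b[150:300,245:365])]))
E
```

```text
clock: 17.25
position: [0.5154, 0.2297, 0.1105]
ft_force: [2.9, 6.6, -3.7]
grip_width: 0.202
grasp_force: 21.1
r 0.11420134596435529 az 0.2416297675164903 F radial,tang [ 4.44865223 -5.73554692]
[[0.21, 0.09]]
clock: 18.05
position: [0.4971, 0.2945, 0.2542]
ft_force: [0.7, 0.8, -0.5]
grip_width: 0.596
grasp_force: 0.0
clock: 18.35
position: [0.4656, 0.3879, 0.2513]
ft_force: [-0.6, -0.0, 0.1]
grip_width: 0.6
grasp_force: 0.0
lever [0.4039312  0.20162539 0.27029255] 0.1702423075025566
```

View pics/v7.png

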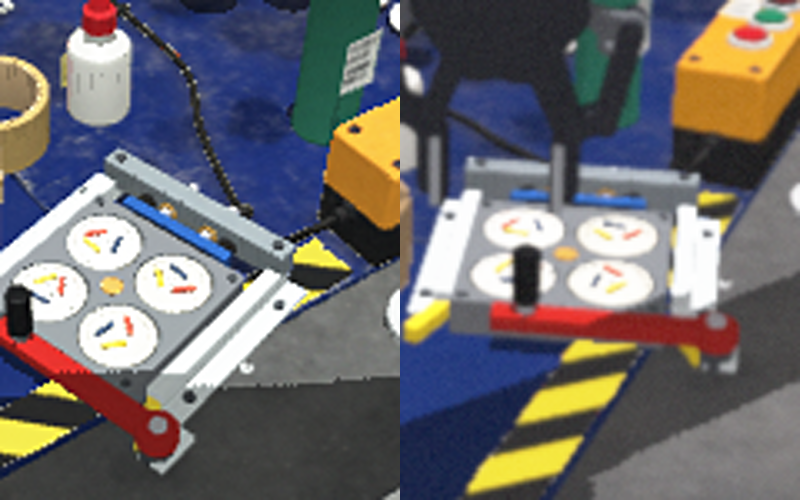

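```bash
python3 -c "
from workcell import manip
print(manip.hand_in())"
```

```text
the job is handed in; nothing more can be done
None
```

The job is handed in, and the judging gave no verdict back. The pallet was pushed until it stopped hard at about 37 N, and the lever was swung across behind it until it stopped hard. The last pictures show all four discs in their pockets. I never handled the ring gauge, tape roll or glue bottle, but I did not re-measure their positions. The robot's clock read about 18 s of the 54 s allowed.

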